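Line up the sample jars by height beside the balance

TASK

Get the four brown-glass sample jars ready for weighing: line them up by height on the row of white tiles, one standing in the middle of each tile, the tallest on the tile next to the balance and each next one shorter, so that the shortest ends up farthest from the balance. Keep the glass jars upright while you carry them and set each one down gently; never drop them.

Things in the scene. Friction and masses are not known exactly. Their poses are not given: they have to be found in the camera images.
- jar_tiny: The shortest of four loose round brown-glass jars with a white paper band and a black screw lid: 55 mm tall with its lid, straight-sided body 38 mm in diameter up to 36 mm above its underside, lid 33 mm in diameter and 16 mm tall on top. Origin: centre of its underside; z up along the jar. It stands upright on the bench at the start.
- jar_small: The second shortest of four loose round brown-glass jars with a white paper band and a black screw lid: 72 mm tall with its lid, straight-sided body 44 mm in diameter up to 53 mm above its underside, lid 39 mm in diameter and 16 mm tall on top. Origin: centre of its underside; z up along the jar. It stands upright on the bench at the start.
- jar_medium: The second tallest of four loose round brown-glass jars with a white paper band and a black screw lid: 90 mm tall with its lid, straight-sided body 50 mm in diameter up to 71 mm above its underside, lid 44 mm in diameter and 16 mm tall on top. Origin: centre of its underside; z up along the jar. It stands upright on the bench at the start.
- jar_tall: The tallest of four loose round brown-glass jars with a white paper band and a black screw lid: 110 mm tall with its lid, straight-sided body 56 mm in diameter up to 91 mm above its underside, lid 49 mm in diameter and 16 mm tall on top. Origin: centre of its underside; z up along the jar. It stands upright on the bench at the start.
- tile_a: One of four identical fixed round white tiles, 68 mm in diameter and 4 mm thick, that form one straight row 85 mm apart (centre to centre) on a dark rubber strip 3 mm thick. Origin: centre of its underside, on the strip; its top is 4 mm higher (7 mm above the bench). Which of the four is at which place in the row differs from start to start.
- tile_b: One of four identical fixed round white tiles, 68 mm in diameter and 4 mm thick, that form one straight row 85 mm apart (centre to centre) on a dark rubber strip 3 mm thick. Origin: centre of its underside, on the strip; its top is 4 mm higher (7 mm above the bench). Which of the four is at which place in the row differs from start to start.
- tile_c: One of four identical fixed round white tiles, 68 mm in diameter and 4 mm thick, that form one straight row 85 mm apart (centre to centre) on a dark rubber strip 3 mm thick. Origin: centre of its underside, on the strip; its top is 4 mm higher (7 mm above the bench). Which of the four is at which place in the row differs from start to start.
- tile_d: One of four identical fixed round white tiles, 68 mm in diameter and 4 mm thick, that form one straight row 85 mm apart (centre to centre) on a dark rubber strip 3 mm thick. Origin: centre of its underside, on the strip; its top is 4 mm higher (7 mm above the bench). Which of the four is at which place in the row differs from start to start.
- balance: The fixed white weighing balance with a round steel pan, in line with the row of tiles at one end or the other (a red basket 65 mm high stands at the opposite end). 130 mm along the row, 150 mm across it, 45 mm high to its pan. Origin: centre of its underside on the bench, 120 mm beyond the centre of the nearest tile.

How it is judged:
At the end, for the whole second after the job is handed in: Each jar stands upright (within about 6 degrees) on a tile, its centre within 14 mm of the tile's centre, released and at rest; from the balance outwards the jars are the tallest (110 mm), second tallest (90 mm), second shortest (72 mm) and shortest (55 mm) ((horizontal distance between jar_tall and tile_a below 0.014 m or horizontal distance between jar_tall and tile_b below 0.014 m or horizontal distance between jar_tall and tile_c below 0.014 m or horizontal distance between jar_tall and tile_d below 0.014 m) and horizontal distance between jar_tall and balance between 0.09 and 0.15 m and height (world z) of jar_tall between 0.004 and 0.012 m and angle between each of jar_tall, jar_medium, jar_small, jar_tiny's own z axis and vertical below 0.1 rad and linear speed of each of jar_tall, jar_medium, jar_small, jar_tiny below 0.02 m/s and angular speed of each of jar_tall, jar_medium, jar_small, jar_tiny below 0.2 rad/s and contact force between each of jar_tall, jar_medium, jar_small, jar_tiny and the fingers below 0.1 N and (horizontal distance between jar_medium and tile_a below 0.014 m or horizontal distance between jar_medium and tile_b below 0.014 m or horizontal distance between jar_medium and tile_c below 0.014 m or horizontal distance between jar_medium and tile_d below 0.014 m) and horizontal distance between jar_medium and balance between 0.175 and 0.235 m and height (world z) of jar_medium between 0.004 and 0.012 m and (horizontal distance between jar_small and tile_a below 0.014 m or horizontal distance between jar_small and tile_b below 0.014 m or horizontal distance between jar_small and tile_c below 0.014 m or horizontal distance between jar_small and tile_d below 0.014 m) and horizontal distance between jar_small and balance between 0.26 and 0.32 m and height (world z) of jar_small between 0.004 and 0.012 m and (horizontal distance between jar_tiny and tile_a below 0.014 m or horizontal distance between jar_tiny and tile_b below 0.014 m or horizontal distance between jar_tiny and tile_c below 0.014 m or horizontal distance between jar_tiny and tile_d below 0.014 m) and horizontal distance between jar_tiny and balance between 0.345 and 0.405 m and height (world z) of jar_tiny between 0.004 and 0.012 m); the robot touches nothing.
It fails at once if a jar is tipped over (more than 40 degrees from upright) (angle between any of jar_tiny, jar_small, jar_medium, jar_tall's own z axis and vertical above 0.7 rad).
It fails at once if a jar is dropped or slammed down (faster than 0.7 m/s within 35 mm of the bench) ((linear speed of jar_tiny above 0.7 m/s and height (world z) of jar_tiny below 0.035 m) or (linear speed of jar_small above 0.7 m/s and height (world z) of jar_small below 0.035 m) or (linear speed of jar_medium above 0.7 m/s and height (world z) of jar_medium below 0.035 m) or (linear speed of jar_tall above 0.7 m/s and height (world z) of jar_tall below 0.035 m)).
It also fails if it takes over 112 s, if anything falls off the work surface, if the arm or the gripper's body presses on something with over 40 N, if the wrist force passes 120 N, or if a joint passes its speed limit or range.

ROBOT

A 6-joint arm with a two-finger parallel gripper is mounted at the origin on the work surface. World frame = base frame: x ahead of the robot, y to its left, z up, the work surface at z = 0. Lengths are in m, angles in rad, forces in N, time in s.
With the tool pointing down it reaches from about 0.275 to 0.875 m from the base axis. Payload 12.5 kg.
Tool frame: the origin (TCP) lies on the centre line of the jaws, within the pads' length; the fingertips stand r.finger_overhang ahead of it and the grasp point (between the pads) lies 3 mm ahead of it (r.finger_overhang is the distance from the TCP to the fingertips, in m); z points along the fingers, y is the direction in which the jaws open and shut (so a half turn about z gives the same grasp; the last joint's range is limited). The gripper opens to 85 mm and grips with 20 to 120 N. Pads are 22 mm wide; open, the fingers measure 114 mm over their backs; the gripper's body (76 mm by 85 mm) begins 54 mm behind the grasp point. The pads swing forward as they close: fully open they stand 13 mm farther back than shut.
Start: joints at [1.085, 0.351, 1.652, -0, 1.139, -0.085], TCP at [0.215, 0.506, 0.253] pointing down, gripper open.
Joint ranges: [-2.75, 2.75], [-0.79, 2.1], [0.01, 2.65], [-1.57, 4.71], [0.07, 3.14], [-2.87, 2.87]. Speed limits (rad/s): [2.22, 2.22, 2.79, 3.14, 3.14, 3.14].

INTERFACE

Orientations are given as a unit quaternion [x, y, z, w].
In Python, from cell import r, optics gives the robot as it stands. The module is installed in compiled form; this text tells all that it offers. Calls block until the motion is done:
- r.move_to(position, orientation): joint-space move of the TCP to a pose.
- r.move_linear(position, rot=None, vel=0.15): straight line of the TCP; rot=None keeps the orientation; vel is the mean speed in m/s.
- r.set_joints(angles): joint-space move.
- r.set_gripper(opening, squeeze=None): opening from 0.0 (shut) to 1.0 (fully open); squeeze is the grip in N (None keeps the last); returns when the fingers have stopped.
- r.sleep(seconds).
- r.inverse_kinematics(position, orientation): joint angles nearest the present ones, or None.
- optics.get_image(name): name is "scene" or "top" or "wrist"; returns a dict with "pixels" (384x512x3 uint8, red, green, blue), "depth" (384x512 float32, m along the optical axis (not along the pixel's ray), 0 where there is no reading), "fx", "fy", "cx", "cy" (pixels), "D" ([k1, k2, p1, p2, k3] as OpenCV has them; the pictures are not rectified), "camera_from_world" (4x4, takes a point from world to camera coordinates); the wrist camera has in their place "mount" (4x4, takes a point from camera to tool coordinates, whose origin is the TCP and whose axes are the flange's). Camera axes: x right, y down, z forward; pixel columns grow to the right and rows downward; lengths in m; the calibration is good to about 2 mm. A picture is of the moment at which its call begins: read the wrist's pose just before it.
A pose or a line that the arm cannot do raises r.PlanningError and nothing moves.
- r.hand_in(): hands the job in, once; it reports no verdict.
Readings, each from a call of its own:
- r.current_t(): time.
- r.current_q(): joint angles.
- r.current_qvel(): joint speeds.
- r.current_effort(): joint torques, N m.
- r.current_tool_pos(): TCP position.
- r.current_ee_rot(): TCP orientation.
- r.current_contact_force(): force on the tool from outside, world axes, zero at the start.
- r.current_torque(): the same for the moment, N m.
- r.current_opening(): opening from 0.0 (shut) to 1.0 (fully open).
Only numpy, scipy, OpenCV 4.12 (cv2) and the standard library are available. Lean on these libraries where they do the work, as an engineer would, in place of code of your own. Each camera call takes 0.05 s, during which the arm holds its last target. There are 200 camera calls.

## Working session

There is one attempt and no reset: what is moved stays moved. The work goes in short steps, each a Python script; the robot and the scene stay as the last script left them, time stands still between calls to the robot, and variables do not carry over. Pictures are saved under pics/ and viewed, about 12 in all and at most 16, crops included, and the job is handed in when it is done.

```bash
mkdir -p pics
python3 - <<'E'
from cell import r, optics
import cv2,numpy as np,pickle
for n in("scene","top"):
    d=optics.get_image(n); pickle.dump(d,open(n+".pkl","wb"))
    cv2.imwrite(f"pics/{n}0.png",d["pixels"][:,:,::-1])
    print(n,d["fx"],d["fy"],d["cx"],d["cy"],d["D"],(d["depth"]>0).mean());print(np.round(d["camera_from_world"],4).tolist())
print(r.finger_overhang,r.current_ee_rot(),r.current_t())
E
```

```text
scene 350.95332885423664 350.95332885423664 260.7125341835733 185.95421529511148 [0.02460886 0.         0.         0.         0.        ] 0.9959665934244791
[[-0.7233, 0.6905, -0.0026, 0.3813], [0.4981, 0.5191, -0.6946, -0.2433], [-0.4783, -0.5037, -0.7194, 1.1091], [0.0, 0.0, 0.0, 1.0]]
top 488.8824839539747 488.8824839539747 259.11497637239313 181.2669305373739 [0.04273189 0.         0.         0.         0.        ] 0.99591064453125
[[-0.0158, -0.9994, -0.0305, 0.0243], [-0.9855, 0.0207, -0.1686, 0.5341], [0.1691, 0.0274, -0.9852, 1.1511], [0.0, 0.0, 0.0, 1.0]]
0.022 [ 1.99079585e-01  9.79983197e-01 -4.81465797e-04 -1.40930192e-04] 0.1
```

View pics/top0.png

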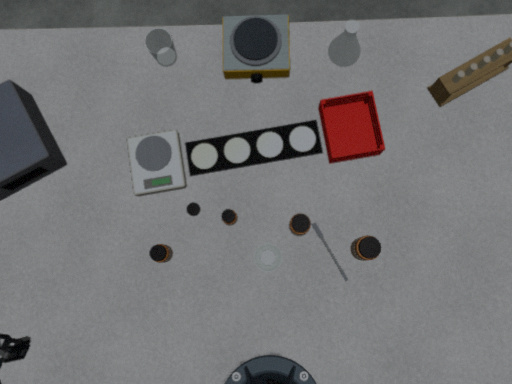

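View pics/scene0.png

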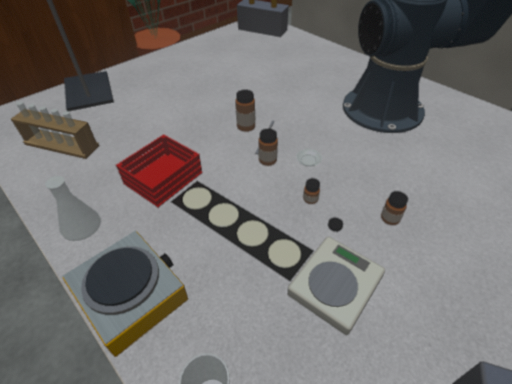

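Top view: the tiles are at about (204,155), (237,150), (270,145) and (302,138), with the balance at the left (157,160). The jars are at (160,253), (229,216), (300,224) and (368,247). A loose flat black lid lies at (193,209) and a glass dish at (268,258). The scene view agrees.

```bash
cat > h.py <<'E'
import cv2,numpy as np
def rays(d,px):
    K=np.array([[d["fx"],0,d["cx"]],[0,d["fy"],d["cy"]],[0,0,1]])
    u=cv2.undistortPoints(np.asarray(px,float).reshape(-1,1,2),K,np.array(d["D"]))[:,0]
    return np.c_[u,np.ones(len(u))]
def plane(d,px,z):
    T=d["camera_from_world"]; R=T[:3,:3].T; o=-R@T[:3,3]; v=rays(d,px)@R.T
    return o+v*((z-o[2])/v[:,2])[:,None]
def cloud(d):
    h,w=d["depth"].shape; px=np.stack(np.meshgrid(np.arange(w),np.arange(h)),-1).reshape(-1,2)
    T=d["camera_from_world"]; p=rays(d,px)*d["depth"].reshape(-1,1)
    return ((p-T[:3,3])@T[:3,:3]).reshape(h,w,3)
E
python3 - <<'E'
from h import *; import pickle
for n,js,ts in(("top",[(160,253),(229,216),(300,224),(368,247),(193,209),(268,258)],[(204,155),(237,150),(270,145),(302,138)]),
  ("scene",[(395,205),(312,190),(268,145),(245,110),(335,225),(309,158)],[(285,253),(253,233),(223,215),(197,198)])):
    d=pickle.load(open(n+".pkl","rb")); P=cloud(d)
    rgb=d["pixels"]; white=(rgb.min(2)>150).astype(np.uint8)
    nl,lab,st,ce=cv2.connectedComponentsWithStats(white)
    for t in ts:
        m=(lab==lab[t[1],t[0]]).astype(np.uint8); c=max(cv2.findContours(m,0,2)[0],key=cv2.contourArea)
        q=plane(d,cv2.fitEllipse(c)[0],.007)[0]; b=plane(d,c.reshape(-1,2),.007)[:,:2]; cc,rad=cv2.minEnclosingCircle(b.astype(np.float32))
        print(n,"tile",q[:2].round(4),round(rad,4))
    for x,y in js:
        S=P[y-22:y+23,x-22:x+23].reshape(-1,3); S=S[(S[:,2]>.004)&(S[:,2]<.13)]; 
        if len(S)<5: print(n,x,y,"flat",P[y,x].round(4)); continue
        zt=np.percentile(S[:,2],95); L=S[S[:,2]>zt-.006][:,:2].astype(np.float32); cc,rad=cv2.minEnclosingCircle(L)
        print(n,"jar",(x,y),"ztop",zt.round(4),"c",np.round(cc,4),"mean",L.mean(0).round(4),"rad",round(rad,4))
E
```

```text
Traceback (most recent call last):
cv2.error: OpenCV(4.12.0) /io/opencv/modules/imgproc/src/shapedescr.cpp:361: error: (-201:Incorrect size of input array) There should be at least 5 points to fit the ellipse in function 'fitEllipseNoDirect'
```

```bash
cat > m.py <<'E'
from h import *; import pickle
for n,js,ts in(("top",[(160,253),(229,216),(300,224),(368,247),(193,209),(268,258)],[(204,155),(237,150),(270,145),(302,138)]),
  ("scene",[(395,205),(312,190),(268,145),(245,110),(335,225),(309,158)],[(285,253),(253,233),(223,215),(197,198)])):
    d=pickle.load(open(n+".pkl","rb")); P=cloud(d); rgb=d["pixels"]
    for t in ts:
        k=rgb[t[1],t[0]].astype(int); m=(rgb.max(2)>k.max()/2+15).astype(np.uint8)
        lab=cv2.connectedComponents(m,connectivity=4)[1]; m=(lab==lab[t[1],t[0]]).astype(np.uint8); c=max(cv2.findContours(m,0,1)[0],key=cv2.contourArea)
        q=plane(d,cv2.fitEllipse(c)[0],.007)[0]; b=plane(d,c.reshape(-1,2),.007)[:,:2]; cc,rad=cv2.minEnclosingCircle(b.astype(np.float32))
        print(n,"tile",k,q[:2].round(4),round(rad,4))
    for x,y in js:
        S=P[y-22:y+23,x-22:x+23].reshape(-1,3); S=S[(S[:,2]>.006)&(S[:,2]<.13)]
        if len(S)<5: print(n,x,y,"flat",P[y,x].round(4)); continue
        zt=np.percentile(S[:,2],95); L=S[S[:,2]>zt-.006][:,:2].astype(np.float32); cc,rad=cv2.minEnclosingCircle(L)
        print(n,"jar",(x,y),"ztop",zt.round(4),"c",np.round(cc,4),"mean",L.mean(0).round(4),"rad",round(rad,4))
E
python3 m.py
```

```text
top tile [142 147 142] [0.6106 0.1558] 0.0341
top tile [142 146 144] [0.6238 0.072 ] 0.0342
top tile [144 149 151] [ 0.6368 -0.0123] 0.034
top tile [140 146 150] [ 0.65   -0.0961] 0.0341
top jar (160, 253) ztop 0.0751 c [0.3651 0.256 ] mean [0.3657 0.2559] rad 0.0193
top jar (229, 216) ztop 0.0582 c [0.4509 0.09  ] mean [0.4506 0.0895] rad 0.0165
top jar (300, 224) ztop 0.0937 c [ 0.427  -0.0815] mean [ 0.4269 -0.0811] rad 0.0216
top jar (368, 247) ztop 0.1137 c [ 0.3689 -0.2325] mean [ 0.3687 -0.2323] rad 0.0244
top jar (193, 209) ztop 0.0332 c [0.5252 0.2186] mean [0.5257 0.2213] rad 0.0145
top jar (268, 258) ztop 0.0163 c [ 0.3514 -0.0029] mean [ 0.3511 -0.0026] rad 0.0344
scene tile [163 164 147] [0.612  0.1595] 0.0346
scene tile [163 163 147] [0.6252 0.0756] 0.0347
scene tile [164 164 147] [ 0.638 -0.008] 0.0348
scene tile [164 164 147] [ 0.6511 -0.0917] 0.035
scene jar (395, 205) ztop 0.0725 c [0.3663 0.2575] mean [0.3672 0.259 ] rad 0.0204
scene jar (312, 190) ztop 0.0559 c [0.4521 0.093 ] mean [0.4529 0.0936] rad 0.0164
scene jar (268, 145) ztop 0.0905 c [ 0.4288 -0.0787] mean [ 0.4297 -0.0765] rad 0.0231
scene jar (245, 110) ztop 0.11 c [ 0.3688 -0.2312] mean [ 0.371  -0.2287] rad 0.0261
scene jar (335, 225) ztop 0.0361 c [0.5449 0.2273] mean [0.5412 0.2208] rad 0.0279
scene jar (309, 158) ztop 0.0551 c [0.4465 0.0875] mean [0.4445 0.0854] rad 0.0139
```

```bash
cat > job.py <<'E'
from cell import r, optics
import numpy as np
from scipy.spatial.transform import Rotation as R
J=dict(tall=(.369,-.232,.066),medium=(.428,-.080,.048),small=(.3657,.2567,.034),tiny=(.4515,.0915,.026))
T=dict(tall=(.6113,.1577),medium=(.6245,.0738),small=(.6374,-.0102),tiny=(.6506,-.0939))
a=np.array([*np.subtract(T["tall"],T["tiny"]),0]); a/=np.linalg.norm(a)
def quat(s):
    y=s*np.array([-a[1],a[0],0])*-1; z=np.array([0,0,-1.]); return R.from_matrix(np.c_[np.cross(y,z),y,z]).as_quat()
def pick(n,Q,safe=.24,F=40):
    x,y,g=J[n]
    r.move_to([x,y,safe],Q); r.set_gripper(1.0); r.move_linear([x,y,g+.003],vel=.15); r.set_gripper(0.0,F)
    print(n,"open",r.current_opening(),"tcp",np.round(r.current_tool_pos(),4),"f",np.round(r.current_contact_force(),1))
    r.move_linear([x,y,safe],vel=.12)
    print(" lifted",r.current_opening(),np.round(r.current_contact_force(),1),round(r.current_t(),1))
def place(n,safe=.24):
    x,y=T[n]; g=J[n][2]
    r.move_linear([x,y,safe],vel=.22); r.move_linear([x,y,g+.003+.02],vel=.12); r.move_linear([x,y,g+.003+.0075],vel=.02)
    print(" down",np.round(r.current_contact_force(),1)); r.set_gripper(1.0); r.sleep(.2)
    r.move_linear([x,y,safe],vel=.2); print(" placed",round(r.current_t(),1))
E
python3 - <<'E'
from job import *
import cv2
best=None
for s in(1,-1):
    Q=quat(s); qs=[r.inverse_kinematics([*p[:2],z],Q) for D in(J,T) for p in D.values() for z in(.07,.24)]
    print(s,[None if q is None else round(q[5],2) for q in qs]); 
    if all(q is not None for q in qs):
        m=max(abs(q[5]) for q in qs)
        if best is None or m<best[0]: best=(m,s)
s=best[1]; print(best); open("s.txt","w").write(str(s))
pick("tall",quat(s))
d=optics.get_image("scene"); cv2.imwrite("pics/s1.png",d["pixels"][:,:,::-1])
E
```

```text
1 [np.float64(-0.82), np.float64(-0.82), np.float64(-0.45), np.float64(-0.45), np.float64(0.35), np.float64(0.35), np.float64(-0.06), np.float64(-0.06), np.float64(0.02), np.float64(0.02), np.float64(-0.11), np.float64(-0.11), np.float64(-0.24), np.float64(-0.24), np.float64(-0.37), np.float64(-0.37)]
-1 [np.float64(2.32), np.float64(2.32), np.float64(2.69), np.float64(2.69), np.float64(-2.79), np.float64(-2.79), None, None, None, None, None, None, None, None, np.float64(2.77), np.float64(2.77)]
(np.float64(0.8231085826043358), 1)
tall open 0.6474602285381325 tcp [ 0.3694 -0.2322  0.0697] f [0.1 2.1 6.8]
 lifted 0.6424355815500989 [ 1.2  0.4 -2.6] 6.2
```

View pics/s1.png

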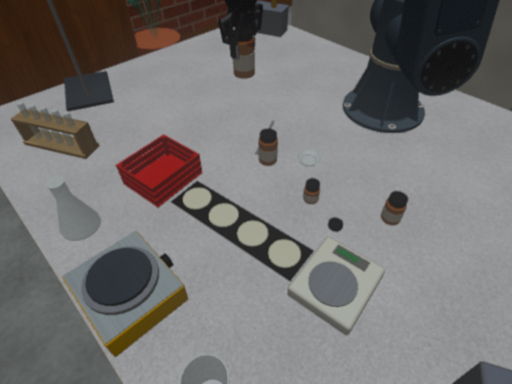

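The tall jar hangs upright in the gripper at (245,60), and the other objects haven't moved. Placing it now, then checking.

```bash
cat > chk.py <<'E'
import h,cv2,numpy as np
H=dict(tall=.117,medium=.097,small=.079,tiny=.062)
def chk(optics,T,names):
    for cam in("top","scene"):
        d=optics.get_image(cam); P=h.cloud(d).reshape(-1,3); off={"top":(.001,.002),"scene":(-.0007,-.0018)}[cam]
        for n in names:
            S=P[(np.hypot(P[:,0]-T[n][0],P[:,1]-T[n][1])<.04)&(abs(P[:,2]-H[n]-.001)<.006)][:,:2]
            if len(S)<5: print(cam,n,"none",len(S)); continue
            c,rad=cv2.minEnclosingCircle(S.astype(np.float32)); print(cam,n,"err mm",np.round(1000*(np.array(c)+off-T[n]),1),"rad",round(rad,4))
    return d
E
python3 - <<'E'
from job import *; from chk import chk
import cv2
place("tall"); d=chk(optics,T,["tall"])
E
```

```text
down [-3.1  0.   4.6]
 placed 12.3
top tall none 0
scene tall err mm [-1.7 -0.9] rad 0.0248
```

Run:
```python
from job import *; from chk import chk
import cv2
Q=quat(1)
for n in("medium","small"):
    pick(n,Q)
    if r.current_opening()<.3: raise SystemExit("lost")
    place(n)
d=chk(optics,T,["tall","medium","small"]); cv2.imwrite("pics/s2.png",d["pixels"][:,:,::-1])
```

```text
medium open 0.5738732013610764 tcp [ 0.4282 -0.0801  0.0515] f [-0.7  0.4  7.2]
 lifted 0.5731478905387078 [-0.1  0.4 -1.2] 17.3
 down [-1.8 -0.5  1.4]
 placed 22.6
small open 0.5056221007349644 tcp [0.3658 0.2568 0.0374] f [-0.2  0.   7.1]
 lifted 0.5042778060486806 [ 0.5  0.2 -1.6] 27.9
 down [-1.2 -0.2  1.4]
 placed 34.0
top tall err mm [-0.9  0.2] rad 0.0247
top medium none 0
top small none 0
scene tall err mm [-2.2 -0.6] rad 0.0252
scene medium err mm [-1.9 -0.8] rad 0.0222
scene small err mm [-1.6 -0.9] rad 0.0192
```

View pics/s2.png

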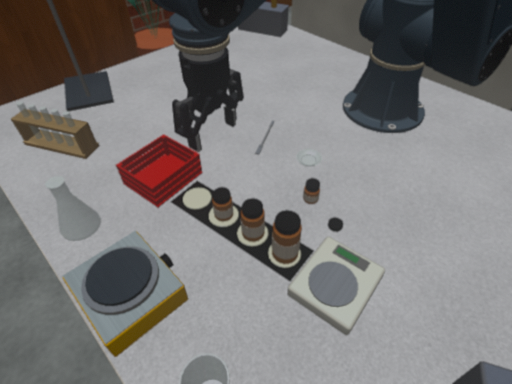

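The tall, medium and small jars stand centred at (286,240), (253,222) and (222,206). The last tile (197,198) is free and clear of the basket.

Run:
```python
from job import *; from chk import chk
import cv2
pick("tiny",quat(1))
if r.current_opening()<.3: raise SystemExit("lost")
place("tiny")
r.move_to([.33,.25,.27],quat(1)); print(r.current_t())
d=chk(optics,T,list(T)); cv2.imwrite("pics/s3.png",d["pixels"][:,:,::-1])
```

```text
tiny open 0.42930761143562307 tcp [0.4516 0.0915 0.0293] f [-1.1  0.   6.2]
 lifted 0.43065444091217714 [ 0.2  0.2 -1.1] 39.2
 down [-0.3  0.2  0.5]
 placed 45.0
46.6833
top tall err mm [-0.4  0.1] rad 0.025
top medium err mm [-0.8  0.5] rad 0.0222
top small err mm [-0.2  0.2] rad 0.0194
top tiny err mm [-0.8  0. ] rad 0.017
scene tall err mm [-1.7 -0.1] rad 0.025
scene medium err mm [-2.3 -0.1] rad 0.0226
scene small err mm [-1.8 -0.6] rad 0.0203
scene tiny err mm [-1.3  0.2] rad 0.0169
```

View pics/s3.png

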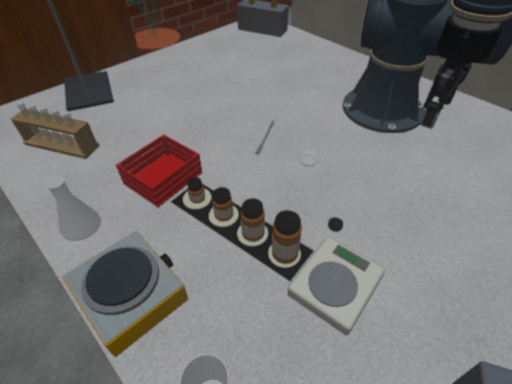

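All four jars are upright and centred, tallest at the balance (286,240) down to tiny at (196,192), and the arm is clear.

```bash
python3 -c "
from cell import r
r.hand_in(); print(r.current_t())"
```

```text
the job is handed in; nothing more can be done
the job is handed in; nothing more can be done
```

All four jars are standing on the white tiles in height order, tallest next to the balance and shortest farthest from it. I handed the job in just after 46.7 s on the robot's clock, well under the 112 s limit; no verdict was reported.

- **Handling:** I gripped each jar by its body at 40 N, carried it upright in straight lines and lowered it onto its tile at 0.02 m/s over the last stretch before letting go.
- **Last checks:** each jar was within about 1 mm of its tile's centre in the top camera and within about 2.3 mm in the scene camera, against the 14 mm allowed. The final picture shows all four upright and the arm clear of everything.
- **Disagreements:** the two cameras differ by up to about 4 mm in absolute position, so I used the average of the two. In two earlier checks the top camera couldn't see some of the jars because the arm was in the way. The final check had both views. No check failed.

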